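# Push a specimen holder under the clip of a sample stage

## Task

Load the sample stage: press the clip's bar down with one fingertip so that its foot lifts, and while you hold it down push the specimen holder by its upright lip with the other fingertip, under the foot and fully home against the end stop. Then let the clip come down on the holder and move clear. Only press and push: do not lift or tip the holder, and leave the weight, the dishes and the bottle beside the stage where they are.

Things in the scene. Friction and masses are not known exactly. Their poses are not given: they have to be found in the camera images.
- stage: Fixed grey sample stage, 200 (x) x 140 (y) x 18 mm. Origin: centre of its underside; +x: pushing direction, entry to end stop. On top (z = 18 mm) a channel 43 mm wide runs along x, centred on y = +20, between rails 8 wide and 7 high; a cross bar 12 high ends it. Beside it a rocking clip turns on a hinge parallel to x at y = -14, z = 34, between ears at x = 19 to 71, up to z = 41 mm.
- stop_face (a point): The middle of the end stop's face, at the level of the stage's top: stage (80, 20, 18) mm. Its axes are the stage's. The holder is home when its front edge lies here.
- press_bar (a point): Middle of the clip's press bar: a round steel bar 12 mm thick, 130 long, parallel to the stage's x, at stage x = -80 to +50, y = -44 mm; this point (on its axis) is at x = -15. At rest its top is 48 mm above the worktop; fully pressed about 16 mm lower. Press it anywhere along its length; a fingertip can slide along it. It takes about 3 N to start, 7 N fully down.
- clip_foot (a point): Lowest point of the clip's foot, at stage x = 45, y = +16 mm when the clip is at rest; the foot is 12 mm long along x, 8 mm across, round below. At rest it stands on the channel's floor and blocks the holder; it rises as the bar goes down.
- clip (a joint): Angle of the spring clip: 0 = at rest, foot down; grows as the bar is pressed (about 0.033 rad per mm at bar and foot alike) to a hard stop at 0.54. The foot clears the 6 mm holder plate from about 0.21 rad, so hold it at 0.27 to 0.5 (bar 8 to 15 mm down). The spring lifts the bar again; with the holder beneath, the released clip rests at about 0.2.
- holder: Loose aluminium specimen holder, 0.15 to 0.3 kg: a plate 80 (x) x 40 (y) x 6 mm with a dark square on it and an upright lip, 40 wide, 5 thick, 36 mm high, at its rear (-x) end. Origin: centre of its underside. It lies in the channel, its x along the stage's x, its front edge 8 to 24 mm short of the clip's foot and 49 to 65 mm short of home.
- holder_front (a point): Middle of the holder's front lower edge: holder (40, 0, 0) mm.
- holder_lip (a point): Middle of the top edge of the lip's rear face, which is to be pushed: holder (-40, 0, 36) mm, so 54 mm above the worktop.
- weight: Bystander: metal check weight with a knob, 29 mm across, 50 mm high, standing at the press bar's side of the stage. Origin: centre of its underside.
- dishes: Bystander: stack of petri dishes, 90 mm across, 61 mm high, standing at the channel's side of the stage. Origin: centre of its underside.
- tablets: Bystander: small white bottle, 47 mm across, 85 mm high, standing beyond the end stop. Origin: centre of its underside.

How it is judged:
On the way, in this order (a step that is already met when the one before it is completed fails the run):
1. the clip is held down by a finger, the holder not yet under its foot (value of joint clip above 0.2 rad and contact force between the fingers and clip above 0.5 N and x of holder_front in the frame of stop_face below -0.036 m), for 0.2 s.
2. the holder is pushed home while a finger still holds the clip down (value of joint clip above 0.2 rad and contact force between the fingers and clip above 0.5 N and x of holder_front in the frame of stop_face above -0.004 m), for 0.1 s.
At the end, for the whole second after the job is handed in: The holder's front edge is within 4 mm of the end stop, the holder lies flat in the channel and at rest, the released clip rests on it (clip angle 0.14 to 0.28 rad, pressing with more than 0.5 N), and the three bystanders are within 15 mm of where they stood (x of holder_front in the frame of stop_face above -0.004 m and value of joint clip between 0.14 and 0.28 rad and contact force between clip and holder above 0.5 N and angle between holder's own z axis and vertical below 0.05 rad and z of holder in the frame of stop_face below 0.003 m and angle between the x axis of holder and the x axis of stage, either way round below 0.08 rad and linear speed of holder below 0.01 m/s and distance of each of weight, dishes, tablets from where it was at the start of the episode below 0.015 m); the robot touches nothing.
It fails at once if the holder is lifted or tipped: its middle more than 8 mm above the stage's top, or leaning more than 0.2 rad (z of holder in the frame of stop_face above 0.008 m or angle between holder's own z axis and vertical above 0.2 rad).
It fails at once if a bystander is moved more than 15 mm (distance of any of weight, dishes, tablets from where it was at the start of the episode above 0.015 m).
It also fails if it takes over 40 s, if anything falls off the work surface, if the arm or the gripper's body presses on something with over 40 N, if the wrist force passes 120 N, or if a joint passes its speed limit or range.

## Robot

A 7-joint arm with a two-finger parallel gripper is mounted at the origin on a cart in front of the work surface, level with it; the furniture and walls round the work are solid. World frame = base frame: x ahead of the robot, y to its left, z up, the work surface at z = 0. Lengths are in m, angles in rad, forces in N, time in s.
With the tool pointing down it reaches from about 0.4 to 0.85 m from the base axis. Payload 4.5 kg.
Tool frame: the origin (TCP) lies midway between the tips of the shut fingers; the grasp point (between the pads) lies 19 mm behind it; z points along the fingers, y is the direction in which the jaws open and shut (so a half turn about z gives the same grasp; the last joint's range is limited). The gripper opens to 88 mm and grips with 3 to 60 N. Pads are 18 mm wide; open, the fingers measure 123 mm over their backs; the gripper's body (75 mm by 187 mm) begins 45 mm behind the grasp point.
Start: joints at [1.163, 0.689, -0.195, 1.565, 0.157, 0.902, -0.215], TCP at [0.267, -0.565, 0.239] pointing down, gripper open.
Joint ranges: [-3.01, 3.01], [-0.46, 2.08], [-1.47, 1.51], [0.13, 2.56], [-1, 4.14], [0.04, 2.09], [-2.66, 2.66]. Speed limits (rad/s): [2.57, 2.57, 3.14, 3.14, 3.14, 3.14, 3.14].

## Interface

Orientations are given as a unit quaternion [x, y, z, w].
In Python, from plant import r gives the robot as it stands.
- The arm moves only by the tool play_rows, never from a script. Its argument "targets" is a list of rows, each an object of numbers: "jaw": the closure, from 0 (fully open) to 1 (shut); "dx", "dy", "dz": the shift along the tool's x, y, z in m; "yaw": the turn about the tool's z in rad. A call has exactly 5 rows; each row shifts and turns the pose as measured when the row begins, along the tool's axes as they then stand; what a row does not reach is not made up. A row lasts 1/10 s, in which the tool goes at most 50 mm and 8.59 degrees, less where a joint would pass 70% of its speed; a pose out of reach is approached as far as the arm can. A call with a gripper value outside its range is refused whole. The fingers move at their own pace and stop on an object; "squeeze" is the grip in N (left out, the last holds). Time passes only in rows, so rows that do not move let the fingers close, or fill a call up. It gives the time, the measured TCP pose, the force and the opening at its end, in the units of the state.
- r.get_state(): the state, without advancing time (a new reading comes with each control period).
- r.snapshot(name): name is "side" or "top" or "wrist"; returns a dict with "frame" (420x560x3 uint8, red, green, blue), "z_map" (420x560 float32, m along the optical axis (not along the pixel's ray), 0 where there is no reading), "mtx" (3x3 intrinsics, pixels), "position" and "orientation" of the camera in the world; the wrist camera has in their place "T_tool_cam" (4x4, takes a point from camera to tool coordinates, whose origin is the TCP and whose axes are the flange's). Camera axes: x right, y up, looking along -z (the intrinsics and any distortion apply to the point x, -y, -z); pixel columns grow to the right and rows downward; lengths in m; the calibration is good to about 2 mm. A picture is of the moment at which its call begins: read the wrist's pose just before it.
- r.finish_job(): hands the job in, once; it reports no verdict.
The state is a dict: "clock": time; "q": joint angles; "qd": joint speeds; "joint_torque": joint torques, N m; "tool_pos": TCP position; "eef_rot": TCP orientation; "contact_force": force on the tool from outside, world axes, zero at the start; "moment": the same for the moment, N m; "opening": opening from 0.0 (shut) to 1.0 (fully open).
Only numpy, scipy, OpenCV 4.12 (cv2) and the standard library are available. Lean on these libraries where they do the work, as an engineer would, in place of code of your own. Each camera call takes 0.05 s, during which the arm holds its last target.

## Working session

There is one attempt and no reset: what is moved stays moved. The work goes in short steps, Python scripts to look and compute and a tool call to move; the robot and the scene stay as the last step left them, time stands still between calls to the robot, and variables do not carry over. Pictures are saved under pics/ and viewed, and the job is handed in when it is done.

Besides the shell and the picture viewer there is one more tool, called after "Emit:" as name(argument=value, ...), one argument or row to a line, values as JSON. play_rows: Moves the arm, as the interface text tells. Its arguments: {"type":"object","properties":{"targets":{"type":"array"},"squeeze":{"type":"number"}},"required":["targets"]}

```bash
mkdir -p pics; ls; python3 - <<'E'
from plant import r
import cv2,numpy as np,pickle
print(r.get_state())
D={}
for n in("top","side"):
    s=r.snapshot(n);D[n]=s
    cv2.imwrite(f"pics/{n}0.png",s["frame"][:,:,::-1]);print(n,s["mtx"],s["position"],s["orientation"],[k for k in s])
pickle.dump(D,open("d0.pkl","wb"))
E
```

```text
pics
{'clock': 0.0, 'q': array([ 1.16280332,  0.68998372, -0.19449629,  1.5663159 ,  0.15733542,
        0.90247363, -0.21513594]), 'qd': array([ 0.0020833 , -0.00063474,  0.00079423, -0.00031158, -0.00069159,
        0.000768  , -0.00042279]), 'joint_torque': array([-9.73456226e-04, -5.27551746e+01, -1.26714092e+00, -1.53425717e+01,
       -5.26290166e-02,  6.67495566e-03,  1.77095890e-04]), 'tool_pos': array([ 0.26690542, -0.56446898,  0.23791724]), 'eef_rot': array([ 9.75695183e-01,  2.19130352e-01, -2.74826386e-04, -8.50139527e-04]), 'contact_force': array([-0.80616233,  0.08252202, -0.16340619]), 'moment': array([-0.02043064, -0.03377519,  0.0419718 ]), 'opening': 1.0007178283404934}
top [[450.31135671   0.         282.85969976]
 [  0.         450.31135671 213.32816566]
 [  0.           0.           1.        ]] [ 0.5877423  -0.18036802  0.93198106] [-0.02829539  0.01276133  0.71585488 -0.69755882] ['frame', 'z_map', 'mtx', 'position', 'orientation']
side [[535.03880557   0.         284.01697939]
 [  0.         535.03880557 208.38477391]
 [  0.           0.           1.        ]] [ 0.04693814 -0.06748966  0.84963026] [-0.21907144  0.24972862  0.71689237 -0.61295077] ['frame', 'z_map', 'mtx', 'position', 'orientation']
```

View pics/top0.png

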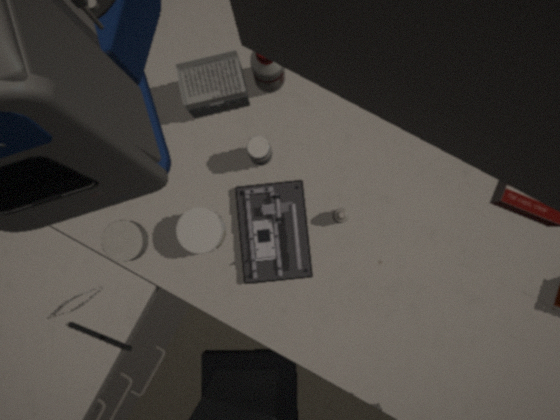

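View pics/side0.png

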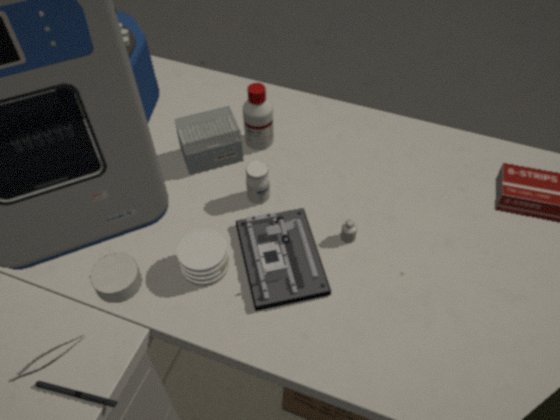

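```bash
cat > h.py <<'E'
import numpy as np,pickle,cv2
from scipy.spatial.transform import Rotation as R
D=pickle.load(open("d0.pkl","rb"))
def cloud(s):
    z=s["z_map"].astype(float);K=s["mtx"];v,u=np.mgrid[:z.shape[0],:z.shape[1]]
    p=np.stack([(u-K[0,2])/K[0,0]*z,-(v-K[1,2])/K[1,1]*z,-z],-1)
    return p@R.from_quat(s["orientation"]).as_matrix().T+s["position"]
def proj(s,P):
    K=s["mtx"];p=(np.atleast_2d(P)-s["position"])@R.from_quat(s["orientation"]).as_matrix()
    return np.stack([K[0,2]+K[0,0]*p[:,0]/-p[:,2],K[1,2]-K[1,1]*p[:,1]/-p[:,2]],-1)
def ray(s,uv,z):
    K=s["mtx"];d=np.array([(uv[0]-K[0,2])/K[0,0],-(uv[1]-K[1,2])/K[1,1],-1])
    d=R.from_quat(s["orientation"]).as_matrix()@d
    return s["position"]+d*(z-s["position"][2])/d[2]
E
python3 - <<'E'
from h import *
for n in D:
    s=D[n];f=s["frame"];C=cloud(s)
    c=f[165:300,180:360] if n=="top" else f[195:315,160:370]
    c=cv2.resize(c,None,fx=4.4 if n=="top" else 3.8,fy=4.4 if n=="top" else 3.8,interpolation=cv2.INTER_CUBIC)
    cv2.imwrite(f"pics/{n}z.png",np.clip(c[:,:,::-1].astype(float)*1.8,0,255))
    print(n,(s["z_map"]==0).mean())
    for uv in [(320,260),(350,230),(275,277),(200,230),(259,143)]: print(uv,C[uv[1],uv[0]].round(4))
E
```

```text
top 0.00413265306122449
(320, 260) [ 0.5439 -0.2347 -0.0029]
(350, 230) [ 0.6041 -0.2982 -0.0008]
(275, 277) [ 0.5128 -0.1418  0.0171]
(200, 230) [ 6.105e-01 -1.000e-04  6.080e-02]
(259, 143) [ 0.7724 -0.1204  0.0858]
side 0.004128401360544218
(320, 260) [ 0.5783 -0.2103  0.0162]
(350, 230) [ 0.6241 -0.2763  0.0344]
(275, 277) [ 0.547  -0.1218  0.0296]
(200, 230) [0.6495 0.002  0.0601]
(259, 143) [ 0.8947 -0.1361  0.0243][ WARN:0@0.676] global loadsave.cpp:1063 imwrite_ Unsupported depth image for selected encoder is fallbacked to CV_8U.
```

View pics/topz.png

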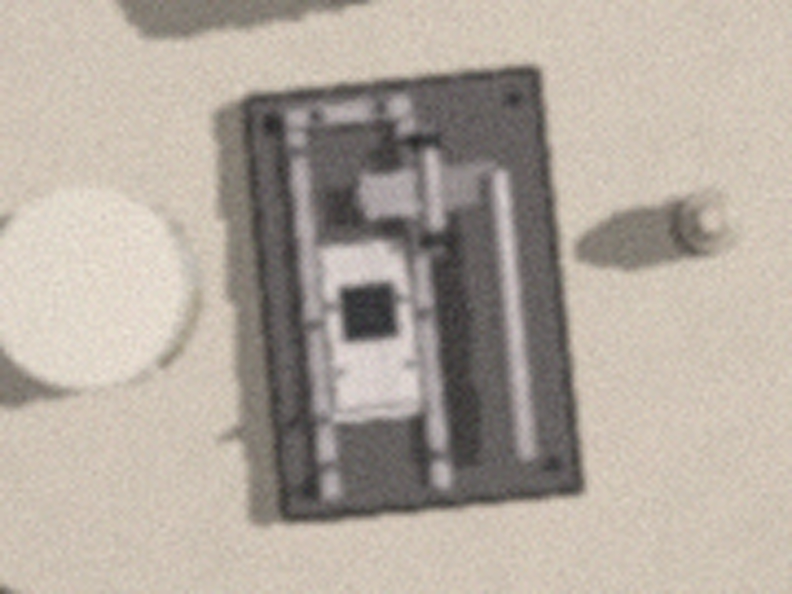

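View pics/sidez.png

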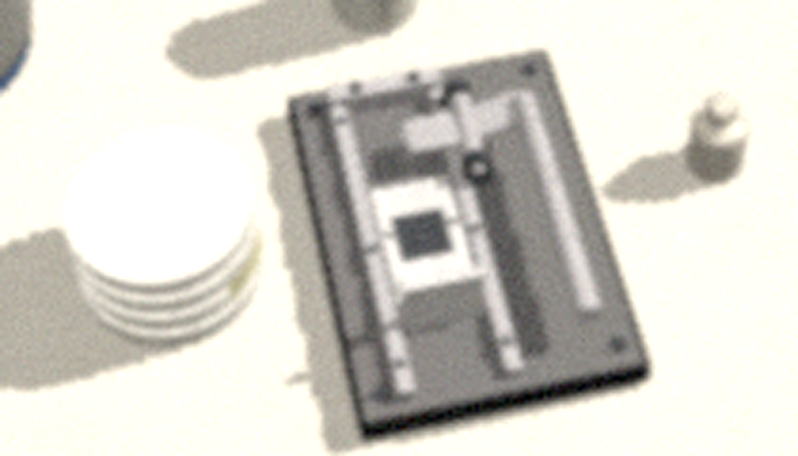

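```bash
python3 - <<'E'
from h import *
for n in D:
    s=D[n];C=cloud(s)
    m=(C[...,2]>0.010)&(C[...,0]>.45)&(C[...,0]<.74)&(C[...,1]>-.25)&(C[...,1]<-.04)
    k,l,st,c=cv2.connectedComponentsWithStats(m.astype(np.uint8));i=1+st[1:,4].argmax();m=l==i
    P=C[m];print(n,len(P),cv2.minAreaRect(P[:,:2].astype(np.float32)*1000))
    (cx,cy),(w,h),a=cv2.minAreaRect(P[:,:2].astype(np.float32)*1000)
    # table level
    t=C[(C[...,0]>.5)&(C[...,0]<.7)&(C[...,1]>-.4)&(C[...,1]<-.33)];print("table",np.median(t[:,2]),"std",t[:,2].std())
S=D["top"]
for (x,y) in [(247,97),(540,70),(580,490),(287,518)]:
    uv=((x+.5)/4.4-.5+180,(y+.5)/4.4-.5+165);print("top",ray(S,uv,.018).round(4))
S=D["side"]
for (x,y) in [(290,100),(545,52),(648,372),(362,432)]:
    uv=((x+.5)/3.8-.5+160,(y+.5)/3.8-.5+195);print("side",ray(S,uv,.018).round(4))
E
```

```text
top 11543 ((664.8789672851562, -214.5492706298828), (152.2734375, 72.7082748413086), 1.6244250535964966)
table 0.5558521226595075 std 0.2974975040453112
side 6728 ((603.0543823242188, -140.99301147460938), (202.44754028320312, 139.86679077148438), 4.361939907073975)
table -0.0007499007488570575 std 0.001506624960292868
top [ 0.6983 -0.066   0.018 ]
top [ 0.7071 -0.2024  0.018 ]
top [ 0.5132 -0.2153  0.018 ]
top [ 0.5036 -0.0807  0.018 ]
side [ 0.6926 -0.0652  0.018 ]
side [ 0.703  -0.2005  0.018 ]
side [ 0.5071 -0.2144  0.018 ]
side [ 0.497  -0.0792  0.018 ]
```

```bash
python3 - <<'E'
from h import *
from plant import r
s=r.snapshot("wrist");print(s["T_tool_cam"].round(4),s["mtx"])
cv2.imwrite("pics/w0.png",s["frame"][:,:,::-1])
S=D["top"];C=cloud(S)
m=(C[...,0]>.5)&(C[...,0]<.7)&(C[...,1]>-.4)&(C[...,1]<-.33);v,u=np.where(m);print(u.min(),u.max(),v.min(),v.max(),np.unique(C[m][:,2].round(2),return_counts=True))
# stage frame height listing
c=np.array([.603,-.1405]);a=.074
for n in D:
    C=cloud(D[n]);q=C[...,:2]-c;x=q[...,0]*np.cos(a)+q[...,1]*np.sin(a);y=-q[...,0]*np.sin(a)+q[...,1]*np.cos(a)
    m=(abs(y-.02)<.012)&(abs(x)<.11)&(C[...,2]<.2)
    for lo in np.arange(-.11,.11,.005):
        k=m&(x>=lo)&(x<lo+.005)
        if k.any(): print(n,round(lo*1000),k.sum(),np.percentile(C[k][:,2],[10,50,90]).round(4))
E
```

```text
[[ 5.000e-04  9.587e-01  2.844e-01  7.340e-02]
 [ 1.000e+00 -1.000e-04 -1.400e-03 -5.000e-04]
 [-1.300e-03  2.844e-01 -9.587e-01 -1.468e-01]
 [ 0.000e+00  0.000e+00  0.000e+00  1.000e+00]] [[322.40163858   0.         278.72404907]
 [  0.         322.40163858 211.97099596]
 [  0.           0.           1.        ]]
364 559 118 280 (array([-0.01, -0.  ,  0.01,  0.54,  0.55,  0.56,  0.57,  0.58,  0.59,
        0.6 ,  0.61,  0.62,  0.63,  0.64,  0.65,  0.66,  0.67,  0.68]), array([  15, 3284,    2,  177,  390,  408,  415,  399,  400,  391,  368,
        353,  334,  292,  242,  184,  114,   22]))
top -110 30 [-0.0034 -0.0009  0.0011]
top -105 27 [-0.0022 -0.0006  0.0016]
top -100 23 [-0.0005  0.0135  0.0158]
top -95 26 [0.0155 0.0166 0.0193]
top -90 32 [0.0157 0.0173 0.019 ]
top -85 29 [0.015  0.0172 0.0187]
top -80 30 [0.0145 0.0164 0.0184]
top -75 28 [0.0159 0.0171 0.0194]
top -70 31 [0.0156 0.0177 0.0189]
top -65 29 [0.0149 0.0173 0.0182]
top -60 31 [0.0161 0.0174 0.0196]
top -55 21 [0.0164 0.0521 0.0551]
top -50 35 [0.0227 0.0457 0.0542]
top -45 32 [0.0221 0.0234 0.0254]
top -40 29 [0
[... 1820 characters left out ...]
de 15 40 [-0.8839  0.0221  0.0242]
side 20 42 [-0.8805  0.0231  0.0247]
side 25 19 [-0.8841 -0.8779  0.0221]
side 30 38 [-0.8826  0.0169  0.0196]
side 35 48 [-0.8806  0.0178  0.0345]
side 40 56 [-0.8827  0.0187  0.0355]
side 45 43 [-0.8834  0.0168  0.035 ]
side 50 37 [-0.8829  0.0171  0.0355]
side 55 27 [-0.8857  0.0153  0.0183]
side 60 28 [-0.8819  0.0153  0.0186]
side 65 34 [-0.8845  0.016   0.0189]
side 70 36 [-0.8783  0.0165  0.0185]
side 75 44 [-0.8812  0.016   0.0257]
side 80 76 [-0.8768  0.0231  0.0307]
side 85 32 [-0.8844  0.0278  0.0301]
side 90 16 [-0.8842 -0.8818  0.0273]
side 95 11 [-0.8839 -0.8815 -0.879 ]
side 100 8 [-0.8878 -0.8831 -0.8791]
side 105 5 [-0.8882 -0.8838 -0.8766]
```

View pics/w0.png

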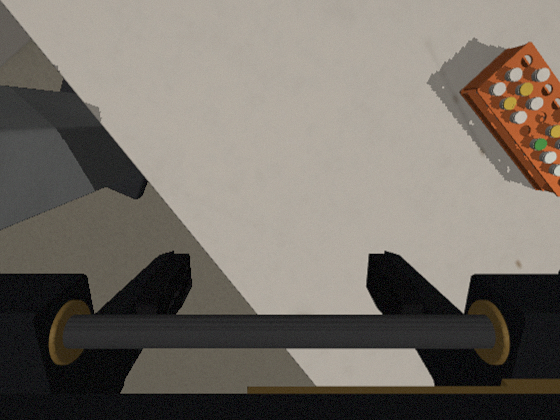

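```bash
python3 - <<'E'
from h import *
S=D["top"];C=cloud(S)
m=(C[...,0]>.5)&(C[...,0]<.7)&(C[...,1]>-.4)&(C[...,1]<-.33)&(C[...,2]>.4);v,u=np.where(m);print(u.min(),u.max(),v.min(),v.max())
for p in [(118,450),(200,500),(250,540)]: print(C[p],S["frame"][p])
P=C[(C[...,2]>.12)]
H,xe,ye=np.histogram2d(P[:,0],P[:,1],bins=[np.arange(0,1.2,.1),np.arange(-1,.8,.1)]);print(H.astype(int))
E
```

```text
464 559 118 206
[ 0.67183235 -0.29520198  0.61067937] [30 30 27]
[ 0.65409213 -0.58492009  0.04897143] [49 36 32]
[ 0.55334887 -0.68423909 -0.00309904] [108 105  97]
[[    0     0     0     0     0     0     0     0     0     0     0     0
      0     0     0     0     0]
 [    0     0     0     0     0     0     0     0     0     0     0     0
      0     0     0     0     0]
 [    0     0     0     0     0     0     0     0     0     0     0     0
      0     0     0     0     0]
 [    0     0     0     0     0     0     0     0     0     0     0     0
      0     0     0     0     0]
 [    0     0     0     0     0     0     0     0     0     0     0     0
      0     0     0     0     0]
 [    0     0     0     0     0     0     0     0   972     0     0     0
      0     0     0     0     0]
 [    0     0     0     0     0    45 10712 17291     0     0   218  3610
   2241   258     0     0     0]
 [    0     0     0     0     0     0     0  8059  5159     0 10751  2846
      0     0     0     0     0]
 [    0     0     0     0     0     0     0     0     0     0  3208  2852
      0     0     0     0     0]
 [    0     0     0     0     0     0     0     0    98     0   297  3049
      0     0     0     0     0]
 [    0     0     0     0     0     0     0     0     0     0   251     0
      0     0     0     0     0]]
```

Emit:
play_rows(
  targets=[
    {"jaw":0,"dx":0.04,"dy":-0.025},
    {"jaw":0,"dx":0.04,"dy":-0.025},
    {"jaw":0,"dx":0.04,"dy":-0.025},
    {"jaw":0,"dx":0.04,"dy":-0.025},
    {"jaw":0,"dx":0.04,"dy":-0.025},
  ],
)

```text
invalid input
```

Emit:
play_rows(
  targets=[
    {"jaw":0,"dx":0.04,"dy":-0.025,"dz":0,"yaw":0},
    {"jaw":0,"dx":0.04,"dy":-0.025,"dz":0,"yaw":0},
    {"jaw":0,"dx":0.04,"dy":-0.025,"dz":0,"yaw":0},
    {"jaw":0,"dx":0.04,"dy":-0.025,"dz":0,"yaw":0},
    {"jaw":0,"dx":0.04,"dy":-0.025,"dz":0,"yaw":0},
  ],
)

```text
clock: 0.65
tool_pos: [0.3921, -0.3685, 0.2353]
eef_rot: [0.978, 0.21, -0.003, 0.001]
contact_force: [0.5, -0.9, 0.0]
opening: 0.997
```

Emit:
play_rows(
  targets=[
    {"jaw":0,"dx":0.042,"dy":-0.027,"dz":0,"yaw":0},
    {"jaw":0,"dx":0.042,"dy":-0.027,"dz":0,"yaw":0},
    {"jaw":0,"dx":0.042,"dy":-0.027,"dz":0,"yaw":0},
    {"jaw":0,"dx":0.042,"dy":-0.027,"dz":0,"yaw":0},
    {"jaw":0,"dx":0.02,"dy":-0.013,"dz":0,"yaw":0},
  ],
)

```text
clock: 1.15
tool_pos: [0.5154, -0.1744, 0.2337]
eef_rot: [0.977, 0.213, -0.002, -0.0]
contact_force: [0.5, 0.3, -0.1]
opening: 1.002
```

Emit:
play_rows(
  targets=[
    {"jaw":0,"dx":0,"dy":0,"dz":0,"yaw":0.12},
    {"jaw":0,"dx":0,"dy":0,"dz":0,"yaw":0.12},
    {"jaw":0,"dx":0,"dy":0,"dz":0,"yaw":0.11},
    {"jaw":0.47,"dx":0,"dy":0,"dz":0,"yaw":0},
    {"jaw":0.47,"dx":0,"dy":0,"dz":0,"yaw":0},
  ],
)

```text
clock: 1.65
tool_pos: [0.5184, -0.166, 0.2326]
eef_rot: [0.999, 0.041, -0.002, -0.002]
contact_force: [0.1, 0.1, 1.0]
opening: 0.842
```

```bash
cat >> h.py <<'E'
def wsnap(r,name):
    st=r.get_state();s=r.snapshot("wrist");Rt=R.from_quat(st["eef_rot"]).as_matrix();T=s["T_tool_cam"]
    M=Rt@T[:3,:3]; s["orientation"]=R.from_matrix(M).as_quat();s["position"]=st["tool_pos"]+Rt@T[:3,3]
    pickle.dump(s,open(f"{name}.pkl","wb"));cv2.imwrite(f"pics/{name}.png",s["frame"][:,:,::-1])
    print(st["clock"],"tool",st["tool_pos"].round(4),"rpyZ of x",np.arctan2(Rt[1,0],Rt[0,0]).round(4),"zaxis",Rt[:,2].round(4),"open",round(st["opening"],4),"F",st["contact_force"].round(2))
    return s
E
python3 - <<'E'
from h import *
from plant import r
wsnap(r,"w1")
E
```

```text
1.65 tool [ 0.5184 -0.166   0.2326] rpyZ of x 0.0818 zaxis [-0.0045  0.0041 -1.    ] open 0.8418 F [0.1  0.11 0.96]
```

View pics/w1.png

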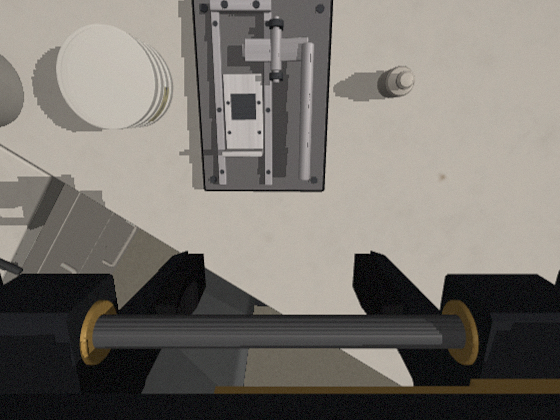

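```bash
python3 - <<'E'
from h import *
s=pickle.load(open("w1.pkl","rb"));C=cloud(s)
c=cv2.resize(s["frame"][0:200,180:345],None,fx=3,fy=3,interpolation=cv2.INTER_CUBIC);cv2.imwrite("pics/w1z.png",c[:,:,::-1])
print("table",np.median(C[150:180,400:500,2]))
m=(C[...,2]>0.010)&(C[...,2]<.1);m[230:]=0
k,l,st,_=cv2.connectedComponentsWithStats(m.astype(np.uint8))
for i in range(1,k):
    if st[i,4]>300:
        P=C[l==i];rc=cv2.minAreaRect((P[:,:2]*1000).astype(np.float32));print(st[i],rc,P[:,2].max().round(4))
b=(C[...,2]>.043)&(C[...,2]<.05)&m
k,l,st,_=cv2.connectedComponentsWithStats(b.astype(np.uint8))
for i in range(1,k):
    if st[i,4]>60:
        P=C[l==i];rc=cv2.minAreaRect((P[:,:2]*1000).astype(np.float32));print("hi",st[i],rc,P.mean(0).round(4))
E
```

```text
table 0.0007407463287104621
[  191     0   142   191 24958] ((602.7900390625, -140.65097045898438), (191.7478790283203, 140.52609252929688), 4.431873321533203) 0.0573
[  56   23  117  106 9478] ((611.273681640625, 2.154937744140625), (89.88005065917969, 90.15492248535156), 10.542167663574219) 0.064
[   0   54   24   73 1213] ((589.7545776367188, 129.26385498046875), (24.808799743652344, 74.76963806152344), 80.555908203125) 0.0407
[379  65  36  32 880] ((634.5059204101562, -275.72650146484375), (28.82913589477539, 27.788330078125), 10.63416576385498) 0.0523
hi [130  36  32  91 329] ((608.7507934570312, -28.84935760498047), (28.02320671081543, 81.9729232788086), 85.05717468261719) [ 0.6089 -0.0351  0.0456]
hi [ 297   37   17  143 1655] ((596.8704833984375, -184.9832000732422), (133.9674072265625, 15.10871410369873), 6.117568492889404) [ 0.6002 -0.1845  0.0473]
hi [396  70  19  19 158] ((634.53466796875, -276.4134826660156), (16.681621551513672, 16.281251907348633), 62.205928802490234) [ 0.6339 -0.2751  0.0485]
```

View pics/w1z.png

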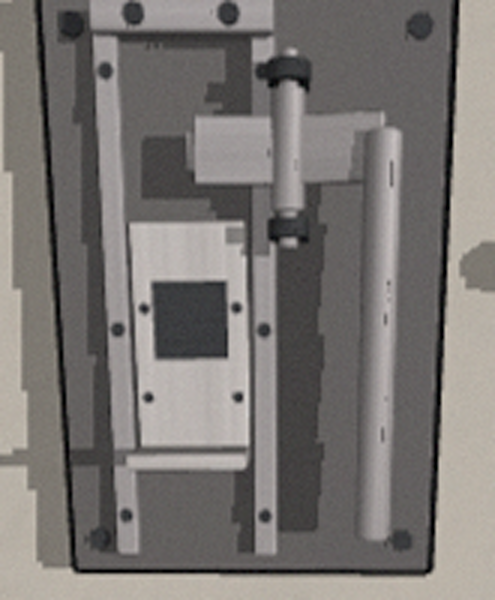

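```bash
python3 - <<'E'
from h import *
s=pickle.load(open("w1.pkl","rb"));C=cloud(s)
def W(x,y,z): return ray(s,(180+(x+.5)/3-.5,(y+.5)/3-.5),z)
P={"rearL":W(73,570,.018),"rearR":W(433,570,.018),"midL":W(47,200,.018),"midR":W(450,200,.018),"stopL":W(95,30,.03),"stopR":W(270,31,.03),"lipL":W(128,466,.054),"lipR":W(246,466,.054),
"barrear":W(374,541,.042),"barfront":W(385,126,.042),"barL":W(366,330,.042),"barR":W(398,330,.042),"frontL":W(131,221,.024),"frontR":W(245,222,.024),"railLrear":W(128,553,.025),"railRrear":W(265,553,.025)}
for k,v in P.items(): print(k,v.round(4))
a=.0765
L=(P["rearL"]+P["rearR"])/2; c=L[:2]+.1*np.array([np.cos(a),np.sin(a)]);print("centre",c)
print("yaw",np.arctan2(*(P["rearL"]-P["rearR"])[[0,1]]*[-1,1]),np.arctan2(*(P["midL"]-P["rearL"])[[1,0]]),np.arctan2(*(P["midR"]-P["rearR"])[[1,0]]),np.arctan2(*(P["barfront"]-P["barrear"])[[1,0]]))
for k,v in P.items():
    q=v[:2]-c;print(k,(1000*np.array([q[0]*np.cos(a)+q[1]*np.sin(a),-q[0]*np.sin(a)+q[1]*np.cos(a)])).round(1))
E
```

```text
rearL [ 0.5031 -0.0803  0.018 ]
rearR [ 0.5145 -0.2174  0.018 ]
midL [ 0.6327 -0.0694  0.018 ]
midR [ 0.644  -0.2073  0.018 ]
stopL [ 0.6823 -0.0872  0.03  ]
stopR [ 0.6865 -0.1426  0.03  ]
lipL [ 0.5491 -0.106   0.054 ]
lipR [ 0.5523 -0.1452  0.054 ]
barrear [ 0.5284 -0.1915  0.042 ]
barfront [ 0.6601 -0.1811  0.042 ]
barL [ 0.5988 -0.1814  0.042 ]
barR [ 0.5997 -0.192   0.042 ]
frontL [ 0.6278 -0.0994  0.024 ]
frontR [ 0.6306 -0.138   0.024 ]
railLrear [ 0.513  -0.1022  0.025 ]
railRrear [ 0.5173 -0.1531  0.025 ]
centre [ 0.60853569 -0.14118415]
yaw 0.08307012264164282 0.08418277499504515 0.07777838379891823 0.07898234699428741
rearL [-100.5   68.8]
rearR [-99.5 -68.8]
midL [29.6 69.8]
midR [ 30.3 -68.6]
stopL [77.7 48.2]
stopR [77.7 -7.3]
lipL [-56.6  39.6]
lipR [-56.4   0.3]
barrear [-83.8 -44.1]
barfront [ 48.3 -43.7]
barL [-12.7 -39.4]
barR [-12.7 -50. ]
frontL [22.4 40.2]
frontR [22.3  1.5]
railLrear [-92.2  46.2]
railRrear [-91.9  -4.9]
```

Emit:
play_rows(
  targets=[
    {"jaw":0.44,"dx":0.019,"dy":-0.006,"dz":0.03,"yaw":0},
    {"jaw":0.44,"dx":0,"dy":0,"dz":0.04,"yaw":0},
    {"jaw":0.44,"dx":0,"dy":0,"dz":0.04,"yaw":0},
    {"jaw":0.44,"dx":0,"dy":0,"dz":0.03,"yaw":0},
    {"jaw":0.44,"dx":0,"dy":0,"dz":0,"yaw":0},
  ],
)

```text
clock: 2.2
tool_pos: [0.5398, -0.1598, 0.0901]
eef_rot: [0.999, 0.044, 0.002, -0.002]
contact_force: [-0.9, 0.6, 0.9]
opening: 0.559
```

```bash
cat >> h.py <<'E'
def stg(p,c=(.6065,-.141),a=.079):
    q=np.asarray(p)[...,:2]-c;return np.stack([q[...,0]*np.cos(a)+q[...,1]*np.sin(a),-q[...,0]*np.sin(a)+q[...,1]*np.cos(a)],-1)
E
python3 - <<'E'
from h import *
from plant import r
s=wsnap(r,"w2");print(stg(r.get_state()["tool_pos"]).round(4))
for n in("side","top"):
    s=r.snapshot(n);c=s["frame"][165:300,180:360] if n=="top" else s["frame"][165:315,160:370]
    cv2.imwrite(f"pics/{n}2.png",cv2.resize(c,None,fx=3.8,fy=3.8)[:,:,::-1])
E
```

```text
2.2 tool [ 0.5398 -0.1598  0.0901] rpyZ of x 0.0878 zaxis [ 0.0034  0.004  -1.    ] open 0.5591 F [-0.87  0.57  0.92]
[-0.0668 -0.0139]
```

View pics/w2.png

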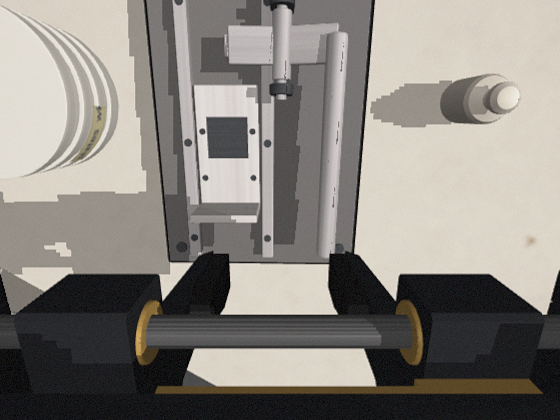

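View pics/side2.png

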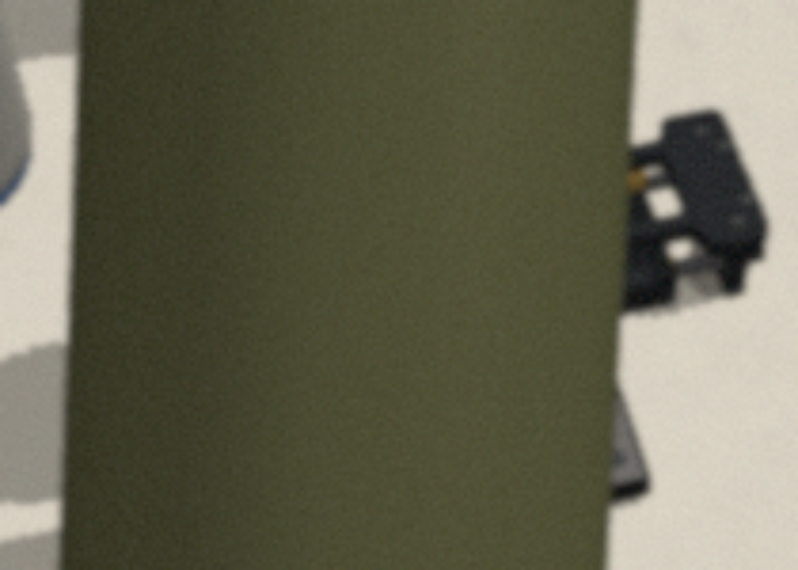

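```bash
python3 - <<'E'
from h import *
s=pickle.load(open("w2.pkl","rb"));C=cloud(s)
cv2.imwrite("pics/w2z.png",cv2.resize(s["frame"][140:290,140:390],None,fx=3.2,fy=3.2,interpolation=cv2.INTER_CUBIC)[:,:,::-1])
for n,uv,z in [("lipL",(191,222),.054),("lipR",(258,222),.054),("rearL",(170,262),.018),("barrear",(327,256),.042),("barmidL",(327,150),.042),("barmidR",(346,150),.042)]: print(n,stg(ray(s,uv,z)).round(4))
S=stg(C)
for lo in np.arange(-.066,-.04,.002):
    m=(S[...,0]>=lo)&(S[...,0]<lo+.002)&(abs(S[...,1]-.02)<.015)&(C[...,2]<.07);m[260:]=0
    if m.any():print(lo.round(3),m.sum(),np.percentile(C[m][:,2],[10,50,90]).round(4))
m=(C[...,2]>.046)&(C[...,2]<.05)&(abs(S[...,1]+.044)<.015);m[258:]=0
print(np.median(S[m],0),S[m].min(0),S[m].max(0))
E
```

```text
lipL [-0.0556  0.0394]
lipR [-0.0552 -0.0007]
rearL [-0.0989  0.0674]
barrear [-0.0821 -0.045 ]
barmidL [-0.0135 -0.0414]
barmidR [-0.0134 -0.0528]
-0.056 114 [0.0534 0.0542 0.0552]
-0.054 168 [0.0539 0.0547 0.0555]
-0.052 747 [0.028  0.0432 0.0545]
-0.05 130 [0.0238 0.0246 0.0256]
-0.048 123 [0.0239 0.0249 0.0256]
-0.046 130 [0.0239 0.0247 0.0255]
-0.044 131 [0.024  0.0248 0.0255]
-0.042 137 [0.0239 0.0246 0.0255]
[-0.00560122 -0.04297392] [-0.08044142 -0.04857723] [ 0.04901705 -0.0377248 ]
```

View pics/w2z.png

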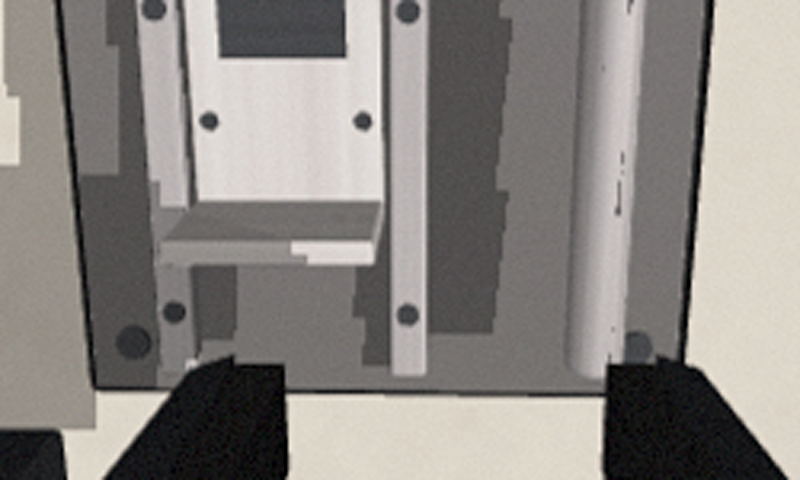

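Emit:
play_rows(
  targets=[
    {"jaw":0.38,"dx":-0.006,"dy":-0.001,"dz":0,"yaw":0.008},
    {"jaw":0.38,"dx":0,"dy":0,"dz":0,"yaw":0},
    {"jaw":0.38,"dx":0,"dy":0,"dz":0.012,"yaw":0},
    {"jaw":0.38,"dx":0,"dy":0,"dz":0.012,"yaw":0},
    {"jaw":0.38,"dx":0,"dy":0,"dz":0,"yaw":0},
  ],
)

```text
clock: 2.85
tool_pos: [0.5405, -0.1615, 0.0745]
eef_rot: [0.999, 0.039, 0.011, 0.001]
contact_force: [-0.7, -0.1, -0.3]
opening: 0.621
```

```bash
python3 - <<'E'
from h import *
from plant import r
s=wsnap(r,"w3");print(stg(r.get_state()["tool_pos"]).round(4))
cv2.imwrite("pics/w3z.png",cv2.resize(s["frame"][140:290,140:390],None,fx=3.2,fy=3.2,interpolation=cv2.INTER_CUBIC)[:,:,::-1])
E
```

```text
2.85 tool [ 0.5405 -0.1615  0.0745] rpyZ of x 0.0779 zaxis [ 2.250e-02 -8.000e-04 -9.997e-01] open 0.6209 F [-0.66 -0.09 -0.34]
[-0.0672 -0.0154]
```

View pics/w3z.png

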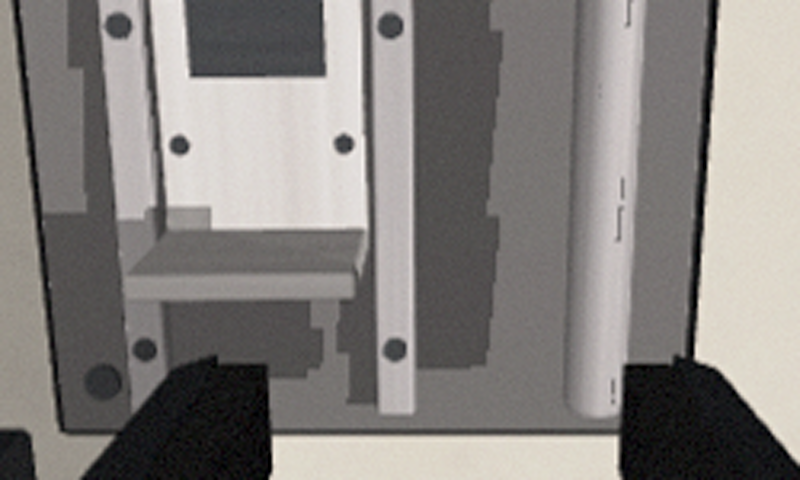

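Emit:
play_rows(
  targets=[
    {"jaw":0.38,"dx":0,"dy":0,"dz":0,"yaw":0},
    {"jaw":0.38,"dx":0,"dy":0,"dz":0,"yaw":0},
    {"jaw":0.38,"dx":0,"dy":0,"dz":0,"yaw":0},
    {"jaw":0.38,"dx":0,"dy":0,"dz":0,"yaw":0},
    {"jaw":0.38,"dx":0,"dy":0,"dz":0,"yaw":0},
  ],
)

```text
clock: 3.4
tool_pos: [0.5411, -0.1616, 0.075]
eef_rot: [0.999, 0.039, 0.012, 0.001]
contact_force: [-0.8, -0.6, 0.2]
opening: 0.62
```

```bash
cat > st.py <<'E'
from h import *
from plant import r
st=r.get_state();M=R.from_quat(st["eef_rot"]).as_matrix()
print(st["clock"],"tool",st["tool_pos"].round(4),"stage",stg(st["tool_pos"]).round(4),"yaw",np.arctan2(M[1,0],M[0,0]).round(4),"zax",M[:2,2].round(4),"F",st["contact_force"].round(2),"open",round(st["opening"],3),"qd",abs(st["qd"]).max().round(3))
E
python3 st.py
```

```text
3.4 tool [ 0.5411 -0.1616  0.075 ] stage [-0.0669 -0.0153] yaw 0.0781 zax [ 0.0232 -0.001 ] F [-0.82 -0.65  0.16] open 0.62 qd 0.002
```

Emit:
play_rows(
  targets=[
    {"jaw":0.38,"dx":-0.004,"dy":-0.002,"dz":0,"yaw":0},
    {"jaw":0.38,"dx":-0.004,"dy":-0.002,"dz":0,"yaw":0},
    {"jaw":0.38,"dx":0,"dy":0,"dz":0,"yaw":0},
    {"jaw":0.38,"dx":0,"dy":0,"dz":0,"yaw":0},
    {"jaw":0.38,"dx":0,"dy":0,"dz":0,"yaw":0},
  ],
)

```text
clock: 3.9
tool_pos: [0.5318, -0.1578, 0.0751]
eef_rot: [0.999, 0.039, 0.012, 0.001]
contact_force: [1.0, -0.7, 0.3]
opening: 0.618
```

```bash
python3 st.py
```

```text
3.9 tool [ 0.5318 -0.1578  0.0751] stage [-0.0758 -0.0108] yaw 0.0782 zax [ 0.0232 -0.001 ] F [ 0.95 -0.74  0.3 ] open 0.618 qd 0.003
```

Emit:
play_rows(
  targets=[
    {"jaw":0.38,"dx":0.003,"dy":0.002,"dz":0,"yaw":0},
    {"jaw":0.38,"dx":0,"dy":0,"dz":0.011,"yaw":0},
    {"jaw":0.38,"dx":0,"dy":0,"dz":0.011,"yaw":0},
    {"jaw":0.38,"dx":0,"dy":0,"dz":0,"yaw":0},
    {"jaw":0.38,"dx":0,"dy":0,"dz":0,"yaw":0},
  ],
)

```text
clock: 4.4
tool_pos: [0.536, -0.1599, 0.0505]
eef_rot: [0.999, 0.039, 0.011, 0.001]
contact_force: [0.2, 0.4, 0.4]
opening: 0.62
```

```bash
python3 st.py; python3 - <<'E'
from h import *
from plant import r
s=wsnap(r,"w4")
cv2.imwrite("pics/w4z.png",cv2.resize(s["frame"][100:310,100:400],None,fx=2.6,fy=2.6,interpolation=cv2.INTER_CUBIC)[:,:,::-1])
E
```

```text
4.4 tool [ 0.536  -0.1599  0.0505] stage [-0.0718 -0.0133] yaw 0.0781 zax [ 0.023 -0.001] F [0.24 0.38 0.4 ] open 0.62 qd 0.021
4.4 tool [ 0.536  -0.1599  0.0505] rpyZ of x 0.0781 zaxis [ 0.023  -0.001  -0.9997] open 0.6204 F [0.24 0.38 0.4 ]
```

View pics/w4z.png

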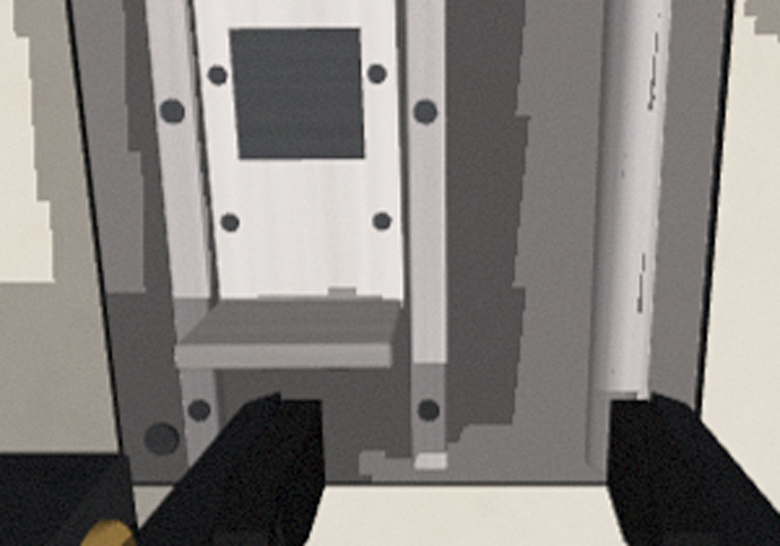

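Emit:
play_rows(
  targets=[
    {"jaw":0.38,"dx":0,"dy":-0.001,"dz":0.004,"yaw":0},
    {"jaw":0.38,"dx":0,"dy":0,"dz":0.004,"yaw":0},
    {"jaw":0.38,"dx":0,"dy":0,"dz":0.003,"yaw":0},
    {"jaw":0.38,"dx":0,"dy":0,"dz":0,"yaw":0},
    {"jaw":0.38,"dx":0,"dy":0,"dz":0,"yaw":0},
  ],
)

```text
clock: 4.95
tool_pos: [0.5366, -0.1613, 0.0404]
eef_rot: [0.999, 0.038, 0.012, 0.003]
contact_force: [-0.2, 0.4, 4.2]
opening: 0.622
```

```bash
python3 st.py; python3 - <<'E'
from h import *
from plant import r
s=wsnap(r,"w5")
cv2.imwrite("pics/w5z.png",cv2.resize(s["frame"][0:310,100:400],None,fx=1.9,fy=1.9,interpolation=cv2.INTER_CUBIC)[:,:,::-1])
E
```

```text
4.95 tool [ 0.5366 -0.1613  0.0404] stage [-0.0713 -0.0147] yaw 0.076 zax [ 0.025  -0.0043] F [-0.21  0.37  4.22] open 0.622 qd 0.002
4.95 tool [ 0.5366 -0.1613  0.0404] rpyZ of x 0.076 zaxis [ 0.025  -0.0043 -0.9997] open 0.6223 F [-0.21  0.37  4.22]
```

View pics/w5z.png

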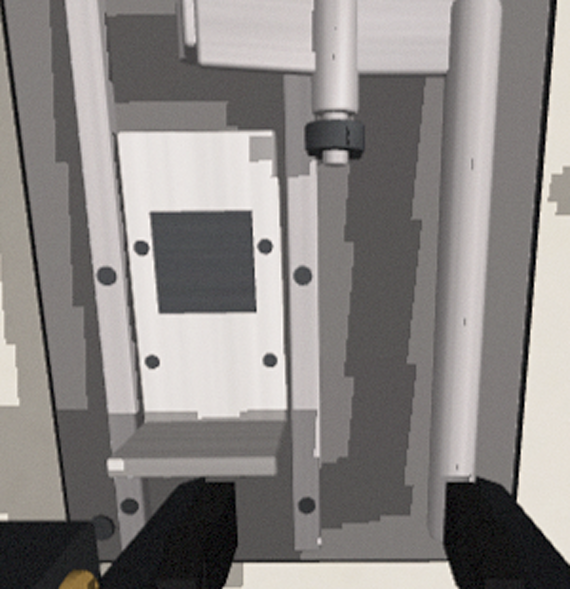

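Emit:
play_rows(
  targets=[
    {"jaw":0.41,"dx":0,"dy":-0.002,"dz":0.003,"yaw":0},
    {"jaw":0.41,"dx":0,"dy":-0.001,"dz":0.003,"yaw":0},
    {"jaw":0.41,"dx":0,"dy":0,"dz":0,"yaw":0},
    {"jaw":0.41,"dx":0,"dy":0,"dz":0,"yaw":0},
    {"jaw":0.41,"dx":0,"dy":0,"dz":0,"yaw":0},
  ],
)

```text
clock: 5.5
tool_pos: [0.537, -0.1607, 0.0358]
eef_rot: [0.999, 0.037, 0.014, 0.004]
contact_force: [-0.8, -0.1, 5.6]
opening: 0.588
```

```bash
python3 st.py; python3 - <<'E'
from h import *
from plant import r
s=wsnap(r,"w6")
cv2.imwrite("pics/w6z.png",cv2.resize(s["frame"][0:310,100:400],None,fx=1.9,fy=1.9,interpolation=cv2.INTER_CUBIC)[:,:,::-1])
C=cloud(s);S=stg(C)
m=(abs(S[...,1]+.044)<.01)&(C[...,2]>.026)&(C[...,2]<.05);m[235:]=0
print("bar top z",np.percentile(C[m][:,2],[50,90,97]).round(4))
m=(abs(S[...,0]+.053)<.01)&(abs(S[...,1]-.02)<.015)&(C[...,2]>.05)&(C[...,2]<.06);m[252:]=0
print("lip",np.percentile(S[m][:,0],[2,50,98]).round(4))
E
```

```text
5.5 tool [ 0.537  -0.1607  0.0358] stage [-0.0708 -0.0141] yaw 0.074 zax [ 0.0274 -0.0076] F [-0.82 -0.08  5.56] open 0.588 qd 0.005
5.5 tool [ 0.537  -0.1607  0.0358] rpyZ of x 0.074 zaxis [ 0.0274 -0.0076 -0.9996] open 0.5883 F [-0.82 -0.08  5.56]
bar top z [0.0354 0.0368 0.0373]
lip [-0.0536 -0.0513 -0.0503]
```

View pics/w6z.png

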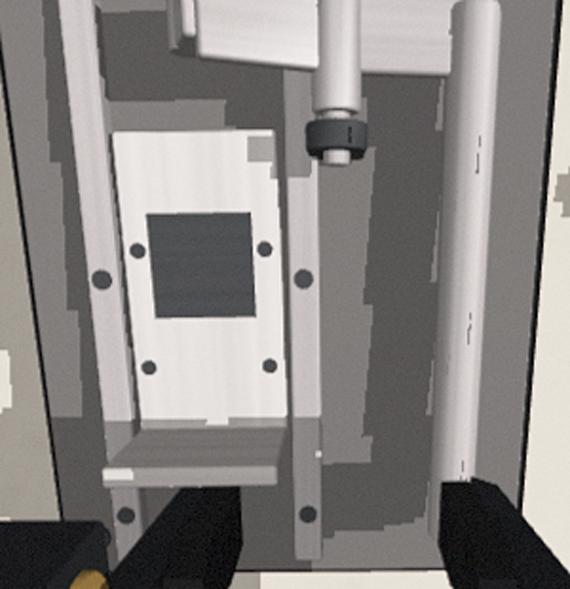

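Emit:
play_rows(
  targets=[
    {"jaw":0.41,"dx":0.005,"dy":0,"dz":0.0002,"yaw":0},
    {"jaw":0.41,"dx":0.005,"dy":0,"dz":0.0002,"yaw":0},
    {"jaw":0.41,"dx":0.005,"dy":0,"dz":0.0002,"yaw":0},
    {"jaw":0.41,"dx":0.004,"dy":0,"dz":0,"yaw":0},
    {"jaw":0.41,"dx":0,"dy":0,"dz":0,"yaw":0},
  ],
)

```text
clock: 6.05
tool_pos: [0.5427, -0.1598, 0.035]
eef_rot: [0.999, 0.035, 0.0, 0.003]
contact_force: [1.7, -0.2, 5.0]
opening: 0.591
```

```bash
python3 st.py; cat > ws.py <<'E'
import sys
from h import *
from plant import r
n=sys.argv[1]
s=wsnap(r,n)
cv2.imwrite(f"pics/{n}z.png",cv2.resize(s["frame"][0:310,100:400],None,fx=1.9,fy=1.9,interpolation=cv2.INTER_CUBIC)[:,:,::-1])
C=cloud(s);S=stg(C)
m=(abs(S[...,1]+.044)<.01)&(C[...,2]>.026)&(C[...,2]<.05);m[235:]=0
print("bar top z",np.percentile(C[m][:,2],[50,90,97]).round(4))
m=(S[...,0]<.03)&(S[...,0]>-.06)&(abs(S[...,1]-.02)<.015)&(C[...,2]>.05)&(C[...,2]<.06);m[252:]=0
print("lip",np.percentile(S[m][:,0],[2,50,98]).round(4))
E
python3 ws.py w7
```

```text
6.05 tool [ 0.5427 -0.1598  0.035 ] stage [-0.0651 -0.0137] yaw 0.0705 zax [ 0.0005 -0.0063] F [ 1.71 -0.23  5.02] open 0.591 qd 0.008
6.05 tool [ 0.5427 -0.1598  0.035 ] rpyZ of x 0.0705 zaxis [ 5.0e-04 -6.3e-03 -1.0e+00] open 0.5913 F [ 1.71 -0.23  5.02]
bar top z [0.0344 0.0359 0.0364]
lip [-0.0487 -0.0485 -0.0485]
```

View pics/w7z.png

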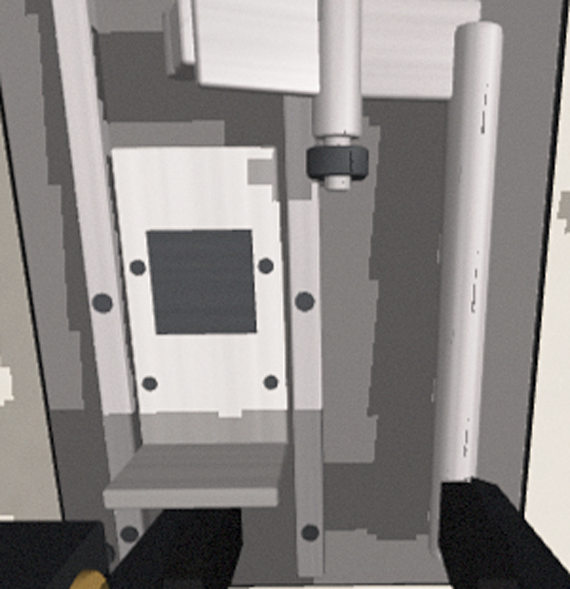

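Emit:
play_rows(
  targets=[
    {"jaw":0.41,"dx":0.008,"dy":0,"dz":0,"yaw":-0.003},
    {"jaw":0.41,"dx":0.008,"dy":0,"dz":0,"yaw":-0.003},
    {"jaw":0.41,"dx":0.008,"dy":0,"dz":0,"yaw":-0.003},
    {"jaw":0.41,"dx":0.008,"dy":0,"dz":0,"yaw":0},
    {"jaw":0.41,"dx":0.005,"dy":0,"dz":0,"yaw":0},
  ],
)

```text
clock: 6.6
tool_pos: [0.5578, -0.1578, 0.0334]
eef_rot: [0.999, 0.038, -0.022, 0.001]
contact_force: [-6.8, -2.0, 9.1]
opening: 0.59
```

```bash
python3 st.py; python3 ws.py w8
```

```text
6.6 tool [ 0.5578 -0.1578  0.0334] stage [-0.0498 -0.0129] yaw 0.0757 zax [-0.0443 -0.0039] F [-6.8  -2.03  9.08] open 0.59 qd 0.163
6.6 tool [ 0.5578 -0.1578  0.0334] rpyZ of x 0.0757 zaxis [-0.0443 -0.0039 -0.999 ] open 0.5901 F [-6.8  -2.03  9.08]
bar top z [0.0325 0.0339 0.0344]Traceback (most recent call last):
  File "ws.py", line 11, in <module>
    print("lip",np.percentile(S[m][:,0],[2,50,98]).round(4))
                ~~~~~~~~~~~~~^^^^^^^^^^^^^^^^^^^^^
    return _quantile_unchecked(
        a, q, axis, out, overwrite_input, method, keepdims, weights)
    return _ureduce(a,
                    func=_quantile_ureduce_func,
    ...<5 lines>...
                    overwrite_input=overwrite_input,
                    method=method)
    r = func(a, **kwargs)
    result = _quantile(arr,
                       quantiles=q,
    ...<2 lines>...
                       out=out,
                       weights=wgt)
    slices_having_nans = np.isnan(arr[-1, ...])
                                  ~~~^^^^^^^^^
IndexError: index -1 is out of bounds for axis 0 with size 0
```

View pics/w8z.png

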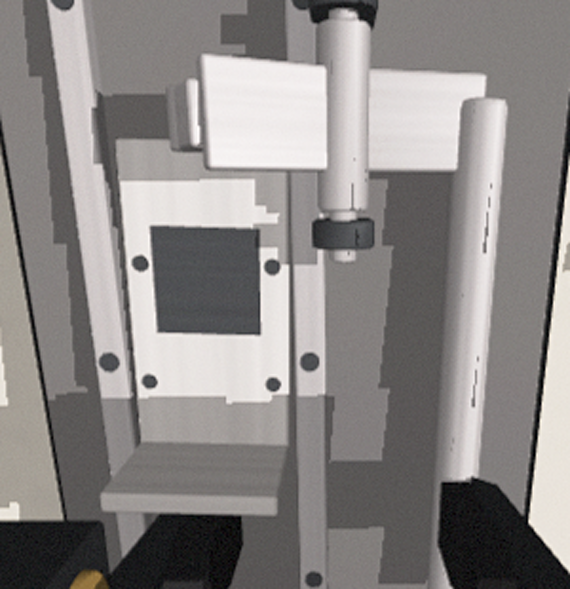

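Emit:
play_rows(
  targets=[
    {"jaw":0.41,"dx":0,"dy":0,"dz":-0.003,"yaw":0},
    {"jaw":0.41,"dx":0,"dy":0,"dz":0,"yaw":0},
    {"jaw":0.41,"dx":0,"dy":0,"dz":0,"yaw":0},
    {"jaw":0.41,"dx":0,"dy":0,"dz":0,"yaw":0},
    {"jaw":0.41,"dx":0,"dy":0,"dz":0,"yaw":0},
  ],
)

```text
clock: 7.15
tool_pos: [0.5577, -0.1576, 0.0377]
eef_rot: [0.999, 0.038, -0.022, 0.001]
contact_force: [-1.0, -0.4, 4.2]
opening: 0.589
```

```bash
python3 st.py; python3 ws.py w9 2>/dev/null; python3 - <<'E'
from h import *
s=pickle.load(open("w8.pkl","rb"))
for u in (155,240): print(stg(ray(s,(u,270),.054)).round(4))
E
```

```text
7.15 tool [ 0.5577 -0.1576  0.0377] stage [-0.0499 -0.0127] yaw 0.0762 zax [-0.0448 -0.0042] F [-0.95 -0.41  4.19] open 0.589 qd 0.004
7.15 tool [ 0.5577 -0.1576  0.0377] rpyZ of x 0.0762 zaxis [-0.0448 -0.0042 -0.999 ] open 0.5887 F [-0.95 -0.41  4.19]
bar top z [0.0367 0.0382 0.0387]
lip [-0.034  -0.0334 -0.0328]
[-0.0388  0.0404]
[-0.0389  0.0039]
```

View pics/w9z.png

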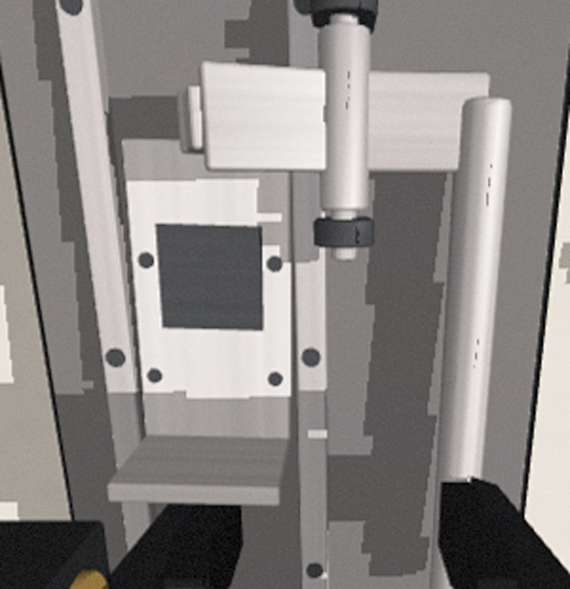

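Emit:
play_rows(
  targets=[
    {"jaw":0.41,"dx":0.014,"dy":0,"dz":0,"yaw":0},
    {"jaw":0.41,"dx":0.014,"dy":0,"dz":0,"yaw":0},
    {"jaw":0.41,"dx":0,"dy":0,"dz":0,"yaw":0},
    {"jaw":0.41,"dx":0,"dy":0,"dz":0,"yaw":0},
    {"jaw":0.41,"dx":0,"dy":0,"dz":0,"yaw":0},
  ],
)

```text
clock: 7.7
tool_pos: [0.5777, -0.1557, 0.0367]
eef_rot: [0.999, 0.038, -0.031, 0.001]
contact_force: [-1.9, -0.7, 5.1]
opening: 0.593
```

```bash
python3 st.py; python3 ws.py w10 2>/dev/null
```

```text
7.7 tool [ 0.5777 -0.1557  0.0367] stage [-0.0299 -0.0124] yaw 0.0755 zax [-0.0625 -0.0036] F [-1.95 -0.66  5.11] open 0.593 qd 0.006
7.7 tool [ 0.5777 -0.1557  0.0367] rpyZ of x 0.0755 zaxis [-0.0625 -0.0036 -0.998 ] open 0.5929 F [-1.95 -0.66  5.11]
bar top z [0.0354 0.037  0.0375]
lip [-0.0131 -0.0127 -0.0121]
```

View pics/w10z.png

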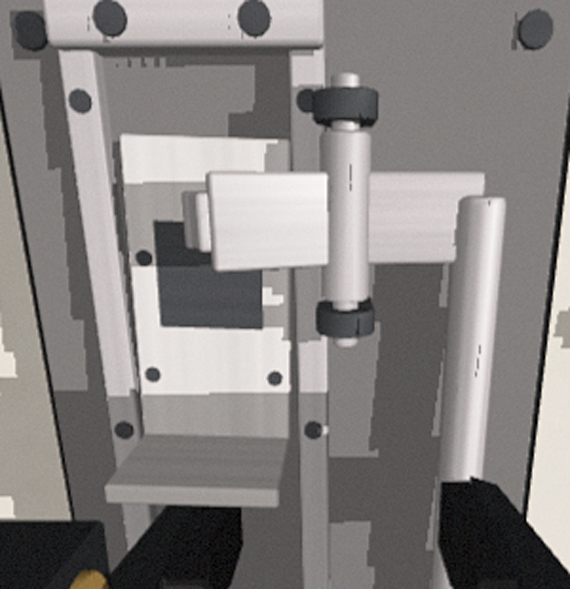

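Emit:
play_rows(
  targets=[
    {"jaw":0.41,"dx":0.011,"dy":0,"dz":0,"yaw":0},
    {"jaw":0.41,"dx":0.011,"dy":0,"dz":0,"yaw":0},
    {"jaw":0.41,"dx":0,"dy":0,"dz":0,"yaw":0},
    {"jaw":0.41,"dx":0,"dy":0,"dz":0,"yaw":0},
    {"jaw":0.41,"dx":0,"dy":0,"dz":0,"yaw":0},
  ],
)

```text
clock: 8.25
tool_pos: [0.5914, -0.1545, 0.0359]
eef_rot: [0.998, 0.037, -0.04, 0.0]
contact_force: [-0.9, -0.8, 4.8]
opening: 0.583
```

```bash
python3 st.py; python3 ws.py w11 2>/dev/null
```

```text
8.25 tool [ 0.5914 -0.1545  0.0359] stage [-0.0161 -0.0123] yaw 0.0751 zax [-0.0805 -0.0033] F [-0.9  -0.81  4.78] open 0.583 qd 0.006
8.25 tool [ 0.5914 -0.1545  0.0359] rpyZ of x 0.0751 zaxis [-0.0805 -0.0033 -0.9967] open 0.5829 F [-0.9  -0.81  4.78]
bar top z [0.0343 0.0359 0.0364]
lip [0.0016 0.0018 0.0021]
```

View pics/w11z.png

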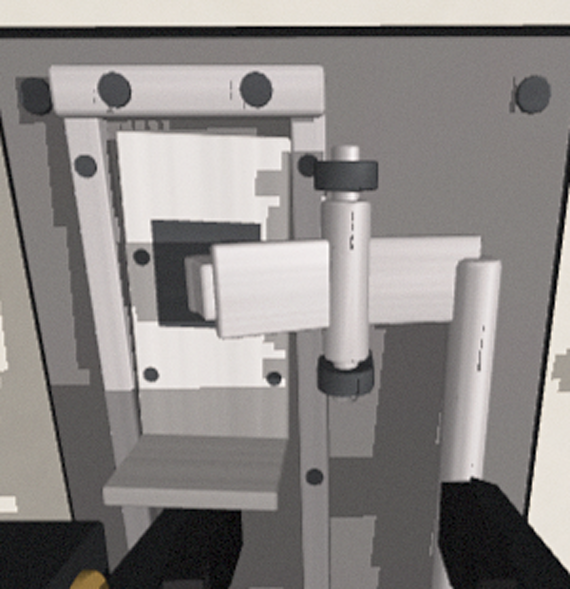

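```bash
python3 - <<'E'
from h import *
s=pickle.load(open("w11.pkl","rb"))
g=lambda x,y,z:(stg(ray(s,(100+(x+.5)/1.9-.5,(y+.5)/1.9-.5),z))*1000).round(1)
print("front",g(125,133,.024),g(280,139,.024),"stop top edge",g(120,117,.03),g(280,115,.03),"lip rear",g(110,503,.054),g(270,509,.054), "stopback",g(120,68,.03))
E
```

```text
front [75.9 36.6] [74.6  1.3] stop top edge [78.8 35.3] [79.1  0.6] lip rear [-2.9 40.4] [-4.6  3.9] stopback [88.2 34.1]
```

Emit:
play_rows(
  targets=[
    {"jaw":0.41,"dx":0.006,"dy":0,"dz":0,"yaw":0},
    {"jaw":0.41,"dx":0.005,"dy":0,"dz":0,"yaw":0},
    {"jaw":0.41,"dx":0,"dy":0,"dz":0,"yaw":0},
    {"jaw":0.41,"dx":0,"dy":0,"dz":0,"yaw":0},
    {"jaw":0.41,"dx":0,"dy":0,"dz":0,"yaw":0},
  ],
)

```text
clock: 8.8
tool_pos: [0.5939, -0.1543, 0.036]
eef_rot: [0.998, 0.038, -0.049, -0.0]
contact_force: [-0.7, -2.0, 4.4]
opening: 0.589
```

```bash
python3 st.py; python3 ws.py w12 2>/dev/null
```

```text
8.8 tool [ 0.5939 -0.1543  0.036 ] stage [-0.0137 -0.0122] yaw 0.0758 zax [-0.0986 -0.0034] F [-0.72 -1.98  4.44] open 0.589 qd 0.005
8.8 tool [ 0.5939 -0.1543  0.036 ] rpyZ of x 0.0758 zaxis [-0.0986 -0.0034 -0.9951] open 0.5892 F [-0.72 -1.98  4.44]
bar top z [0.0342 0.0359 0.0363]
lip [0.0048 0.0048 0.0048]
```

View pics/w12z.png

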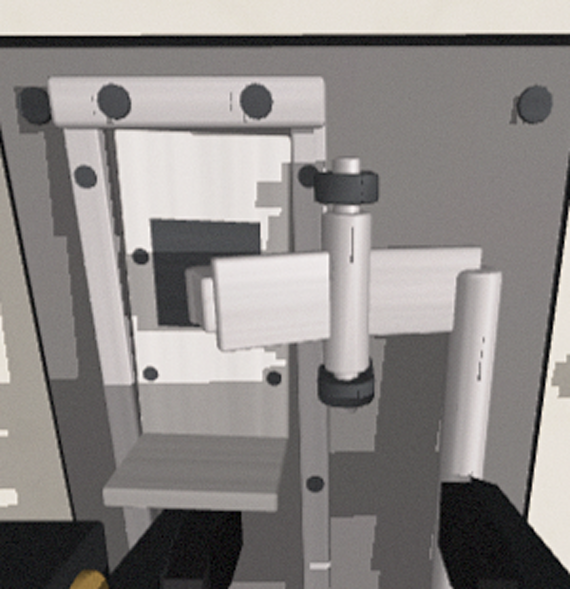

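```bash
python3 - <<'E'
from h import *
s=pickle.load(open("w12.pkl","rb"))
g=lambda x,y,z:(stg(ray(s,(100+(x+.5)/1.9-.5,(y+.5)/1.9-.5),z))*1000).round(1)
print("front",g(125,130,.024),g(280,135,.024),"stop top edge",g(120,128,.03),g(280,126,.03),"lip rear",g(110,503,.054),g(270,509,.054))
cv2.imwrite("pics/w12y.png",cv2.resize(s["frame"][30:190,110:290],None,fx=4,fy=3.7,interpolation=cv2.INTER_CUBIC)[:,:,::-1])
E
```

```text
front [78.7 36.1] [77.6  1.3] stop top edge [78.9 35.2] [79.2  0.6] lip rear [-0.2 40.4] [-1.8  3.9]
```

View pics/w12y.png

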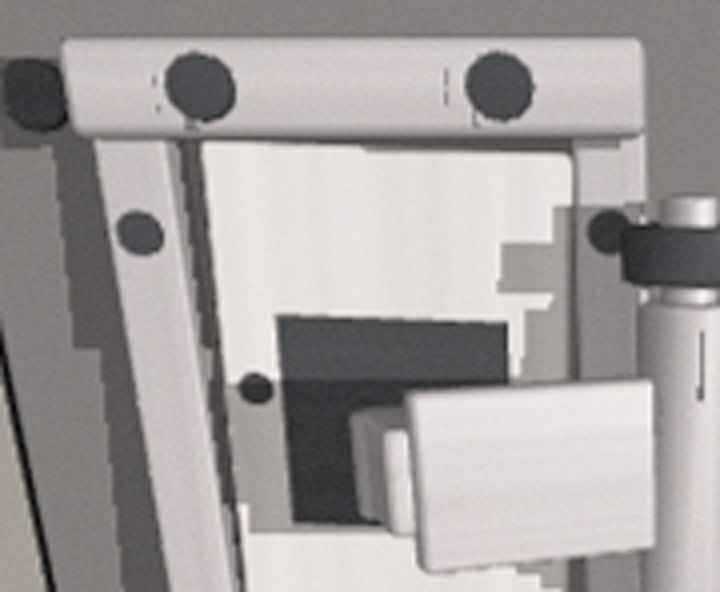

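Emit:
play_rows(
  targets=[
    {"jaw":0.41,"dx":0.006,"dy":0,"dz":0,"yaw":0},
    {"jaw":0.41,"dx":0.003,"dy":0,"dz":0,"yaw":0},
    {"jaw":0.41,"dx":0,"dy":0,"dz":0,"yaw":0},
    {"jaw":0.41,"dx":0,"dy":0,"dz":0,"yaw":0},
    {"jaw":0.41,"dx":0,"dy":0,"dz":0,"yaw":0},
  ],
)

```text
clock: 9.35
tool_pos: [0.5939, -0.1543, 0.0366]
eef_rot: [0.998, 0.039, -0.059, -0.0]
contact_force: [-0.9, -0.9, 4.7]
opening: 0.59
```

```bash
python3 st.py; python3 ws.py w13 2>/dev/null;python3 - <<'E'
from h import *
s=pickle.load(open("w13.pkl","rb"))
cv2.imwrite("pics/w13y.png",cv2.resize(s["frame"][30:190,110:290],None,fx=4,fy=3.7,interpolation=cv2.INTER_CUBIC)[:,:,::-1])
E
```

```text
9.35 tool [ 0.5939 -0.1543  0.0366] stage [-0.0136 -0.0123] yaw 0.0782 zax [-0.1175 -0.0041] F [-0.91 -0.9   4.72] open 0.59 qd 0.003
9.35 tool [ 0.5939 -0.1543  0.0366] rpyZ of x 0.0782 zaxis [-0.1175 -0.0041 -0.9931] open 0.5899 F [-0.91 -0.9   4.72]
bar top z [0.0346 0.0362 0.0367]
lip [0.0043 0.0044 0.0047]
```

View pics/w13y.png

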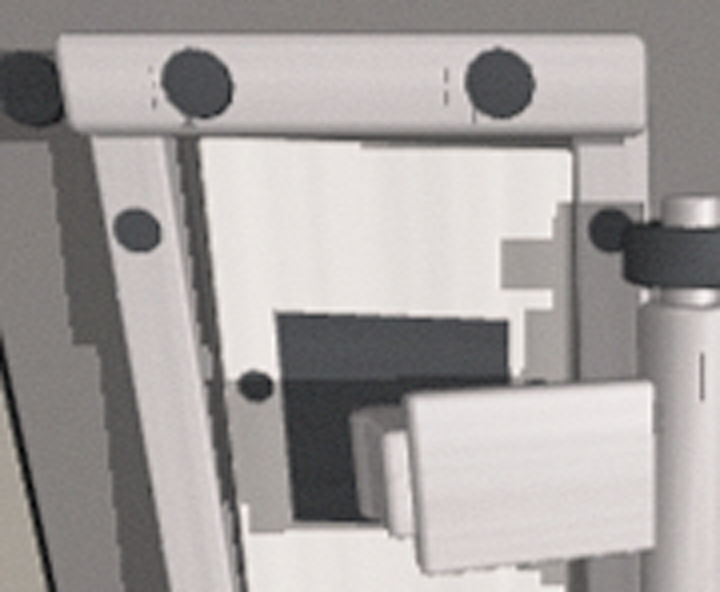

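View pics/w13z.png

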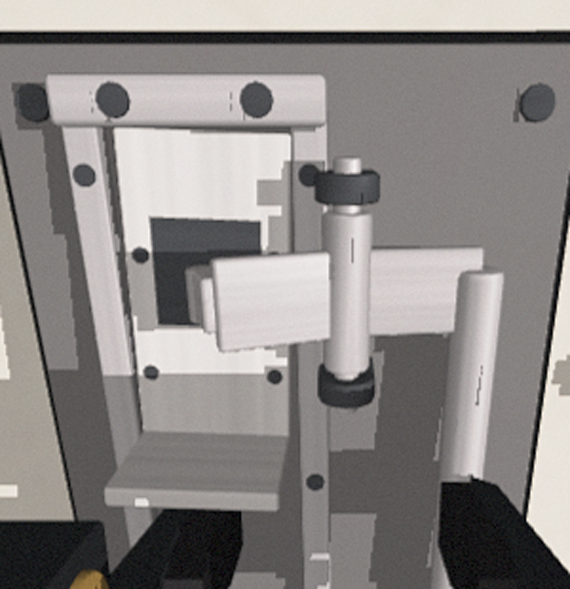

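Emit:
play_rows(
  targets=[
    {"jaw":0.41,"dx":-0.006,"dy":0,"dz":0,"yaw":0},
    {"jaw":0.41,"dx":-0.006,"dy":0,"dz":0,"yaw":0},
    {"jaw":0.41,"dx":0,"dy":0,"dz":0,"yaw":0},
    {"jaw":0.41,"dx":0,"dy":0,"dz":0,"yaw":0},
    {"jaw":0.41,"dx":0,"dy":0,"dz":0,"yaw":0},
  ],
)

```text
clock: 9.9
tool_pos: [0.5863, -0.1542, 0.0394]
eef_rot: [0.998, 0.04, -0.053, -0.0]
contact_force: [1.3, -0.9, 5.6]
opening: 0.589
```

```bash
python3 st.py; python3 ws.py w14 2>/dev/null
```

```text
9.9 tool [ 0.5863 -0.1542  0.0394] stage [-0.0212 -0.0116] yaw 0.0796 zax [-0.1064 -0.0036] F [ 1.27 -0.89  5.63] open 0.589 qd 0.003
9.9 tool [ 0.5863 -0.1542  0.0394] rpyZ of x 0.0796 zaxis [-0.1064 -0.0036 -0.9943] open 0.5891 F [ 1.27 -0.89  5.63]
bar top z [0.0375 0.0391 0.0396]
lip [-0.0013  0.0023  0.0041]
```

View pics/w14z.png

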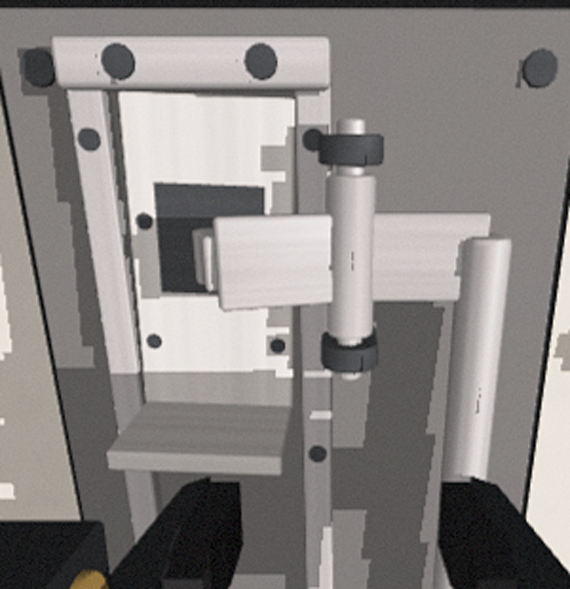

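Emit:
play_rows(
  targets=[
    {"jaw":0.41,"dx":-0.002,"dy":0,"dz":-0.004,"yaw":0},
    {"jaw":0.41,"dx":-0.002,"dy":0,"dz":-0.006,"yaw":0},
    {"jaw":0.41,"dx":-0.003,"dy":0,"dz":-0.012,"yaw":0},
    {"jaw":0.41,"dx":-0.003,"dy":0,"dz":-0.02,"yaw":0},
    {"jaw":0.41,"dx":-0.004,"dy":0,"dz":-0.03,"yaw":0},
  ],
)

```text
clock: 10.45
tool_pos: [0.5716, -0.1528, 0.1101]
eef_rot: [0.997, 0.04, -0.063, -0.003]
contact_force: [1.1, -0.7, -0.1]
opening: 0.588
```

```bash
python3 st.py; python3 - <<'E'
from h import *
from plant import r
wsnap(r,"w15")
E
```

```text
10.45 tool [ 0.5716 -0.1528  0.1101] stage [-0.0358 -0.009 ] yaw 0.0801 zax [-0.1266  0.0014] F [ 1.14 -0.69 -0.13] open 0.588 qd 0.592
10.45 tool [ 0.5716 -0.1528  0.1101] rpyZ of x 0.0801 zaxis [-0.1266  0.0014 -0.992 ] open 0.588 F [ 1.14 -0.69 -0.13]
```

View pics/w15.png

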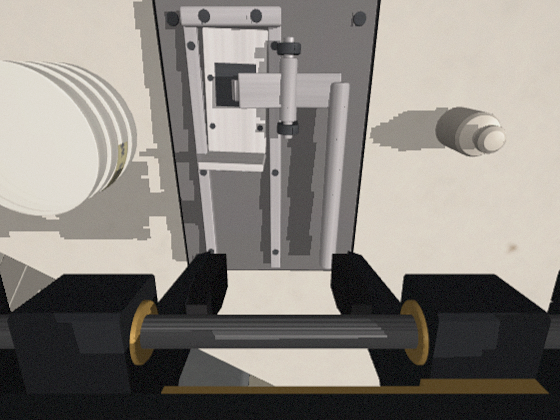

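Emit:
play_rows(
  targets=[
    {"jaw":0.41,"dx":-0.005,"dy":0,"dz":-0.03,"yaw":0},
    {"jaw":0.41,"dx":-0.005,"dy":0,"dz":-0.03,"yaw":0},
    {"jaw":0.41,"dx":0,"dy":0,"dz":0,"yaw":0},
    {"jaw":0.41,"dx":0,"dy":0,"dz":0,"yaw":0},
    {"jaw":0.41,"dx":0,"dy":0,"dz":0,"yaw":0},
  ],
)

```text
clock: 11.0
tool_pos: [0.5672, -0.1545, 0.1802]
eef_rot: [0.997, 0.038, -0.062, -0.003]
contact_force: [-0.2, 0.0, -1.0]
opening: 0.591
```

```bash
python3 st.py; python3 - <<'E'
from h import *
from plant import r
s=wsnap(r,"w16");C=cloud(s);S=stg(C)
cv2.imwrite("pics/w16z.png",cv2.resize(s["frame"][0:220,140:400],None,fx=2.7,fy=2.7,interpolation=cv2.INTER_CUBIC)[:,:,::-1])
m=(abs(S[...,1]+.044)<.009)&(C[...,2]>.03)&(abs(S[...,0])<.03);m[230:]=0
print("bar",np.percentile(C[m][:,2],[50,95]).round(4))
m=(abs(S[...,1]-.02)<.015)&(C[...,2]>.049)&(C[...,2]<.06)&(S[...,0]<.02);m[230:]=0
print("lip",np.percentile(S[m][:,0],[3,50,97]).round(4),np.median(C[m][:,2]))
for x0,x1 in((.0,.03),(.06,.075)):
    m=(S[...,0]>x0)&(S[...,0]<x1)&(S[...,1]>.028)&(S[...,1]<.036)&(C[...,2]<.04);print("plate z",np.median(C[m][:,2]).round(4))
m=(C[...,2]>0.010)&(C[...,2]<.12);m[235:]=0
k,l,st,_=cv2.connectedComponentsWithStats(m.astype(np.uint8))
for i in range(1,k):
    if st[i,4]>300:
        P=C[l==i];rc=cv2.minAreaRect((P[:,:2]*1000).astype(np.float32));print(rc,P[:,2].max().round(3))
E
```

```text
11.0 tool [ 0.5672 -0.1545  0.1802] stage [-0.0402 -0.0103] yaw 0.0778 zax [-0.1244  0.0006] F [-0.23  0.05 -1.04] open 0.591 qd 0.021
11.0 tool [ 0.5672 -0.1545  0.1802] rpyZ of x 0.0778 zaxis [-1.244e-01  6.000e-04 -9.922e-01] open 0.5905 F [-0.23  0.05 -1.04]
bar [0.0418 0.0434]
lip [-0.0008  0.0019  0.0043] 0.05438956697855832
plate z 0.0248
plate z 0.0247
((605.9420166015625, -140.3614044189453), (199.22677612304688, 140.63650512695312), 4.3603668212890625) 0.057
((611.0479125976562, 2.2082252502441406), (89.4871826171875, 90.76116943359375), 6.357612133026123) 0.064
((635.0608520507812, -274.74212646484375), (26.090255737304688, 28.728351593017578), 75.17381286621094) 0.052
```

View pics/w16z.png

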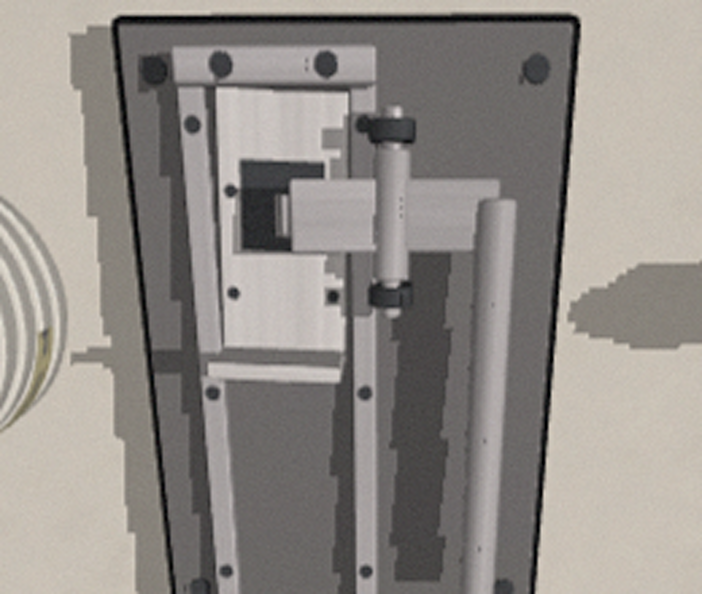

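```bash
python3 -c "
from plant import r
print(r.finish_job())"
```

```text
the job is handed in; nothing more can be done
None
```

I loaded the sample stage and handed the job in after about 11 s of robot time. `finish_job` gave no verdict, so the result below rests on my own camera measurements.

**What I did:** I set the jaws about 52 mm apart so one fingertip could press the clip's bar while the other pushed the lip. The bar stayed pressed about 8 to 15 mm the whole way. I pushed the holder about 55 mm under the foot until it stopped against the end stop, backed off with the bar still held, then let the clip down and moved clear.

**Last checks:**

| Check | Measured | Required |
|---|---|---|
| Holder front edge from the stop | about 1 mm | within 4 mm |
| Plate top height, two spots along its length | 24.7 and 24.8 mm | 24 mm if flat |
| Bar top after release | about 43 mm (clip about 0.18 rad) | 0.14 to 0.28 rad |
| Dishes and weight | where they stood to within about 1 mm | within 15 mm |
| Fingers | about 180 mm up, touching nothing | touching nothing |

**Not ideal or not checked:**
- **Tool tilt:** friction on the bar tilted the tool up to about 0.12 rad while pushing. I backed off the lip before lifting, so the fingers would not drag the holder up.
- **Holder angle:** the holder sits turned by about 0.02 to 0.04 rad in the channel, against the 0.08 limit.
- **Clip force:** I could not measure how hard the clip presses on the holder.
- **Bottle:** it was out of view at the end, so I did not re-check its position; the arm never went near it.
- **Camera calibration:** the cameras disagreed by up to 5 mm in x, so I used the wrist camera for the close work.

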